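Lay out the rework kit on the mat

TASK

Lay out the rework kit on the white mat: put the finned heat sink flat into the grey tub and close the tub with its blue lid, pushed fully home; stand the brown flux bottle in the middle of the round pad next to the tub, and the black loupe in the middle of the other pad, between the flux bottle and the multimeter. The yellow oil bottle and the green tape are not part of the kit: leave them where they are.

Things in the scene. Friction and masses are not known exactly. Their poses are not given: they have to be found in the camera images.
- heat_sink: Silver finned aluminium heat sink, 36 mm (x) x 44 mm (y) x 19 mm high, lying on its 4 mm base with the fins up; the fins run along y, so the two y ends are the even faces to grip. Origin: centre of its underside, z up. Weighs about 60 g.
- lid: Blue rectangular lid, 119 mm (x) x 79 mm (y), lying right way up. A 2.5 mm thick skirt goes down round it, inside opening 114 x 74 mm, 9.5 mm deep; the plate's top is 12.5 mm above the skirt's lower edge. On its middle stands a black grip bar, 14 mm thick (x), 40 mm long (y), from 12.5 to 46 mm above the skirt's lower edge. Origin: centre of the skirt's lower edge plane, z up. A half turn about z makes no difference. Weighs about 50 g.
- flux_bottle: Small brown dropper bottle with a black pointed cap, standing; body 31 mm in diameter up to 50 mm, then a narrow cap of 17 mm up to 81 mm. Origin: centre of its underside, z up. About 30 g.
- loupe: Black eye loupe standing on its rim, 37 mm in diameter, 41 mm high. Origin: centre of its underside, z up. About 50 g.
- tub: Open grey rectangular tub, fixed at either end of the white mat; 119 (x, long side, across the row) x 79 (y) x 34 mm high. Inside 98 x 58 mm, floor 3 mm above the origin. Above a shoulder at 24 mm stands a neck of 108 x 68 mm, 103 x 63 mm at the mouth, which enters the lid with 3 mm play a side. Closed, the lid's origin is 24.5 mm above this origin, x along x. Origin: centre of underside, z up.
- pad_1: One round black rubber pad with a yellow ring, 60 mm across, 3 mm thick, fixed on the mat. Origin: centre of its underside, so its top is 3 mm above the origin. One of two alike in the row between the tub and the multimeter; either may be nearer the tub (centres about 90 mm apart, the nearer one about 90 mm and the farther one about 180 mm from the tub's centre).
- pad_2: The other round black rubber pad with a yellow ring, 60 mm across, 3 mm thick, fixed on the mat. Origin: centre of its underside, so its top is 3 mm above the origin. One of two alike in the row between the tub and the multimeter; either may be nearer the tub (centres about 90 mm apart, the nearer one about 90 mm and the farther one about 180 mm from the tub's centre).
- multimeter: Dark grey hand multimeter with a dial, 132 mm (x) x 68 mm (y) x 40 mm high, lying fixed on the end of the mat that the tub does not have. Origin: centre of its underside, z up.
- oil_bottle: Bystander: yellow bottle with a red pointed cap, 36 mm in diameter, 93 mm high, standing among the parts in front of the mat. Origin: centre of its underside. Loose.
- tape_green: Bystander: roll of green tape lying flat, 78 x 84 x 20 mm, beside the mat, on the side where the lid is not. Origin: centre of its underside. Loose. (Keep the arm clear of the tall test fixture left of y = 0.26 m and of the dark upright screen, 0.25 m high, whose right edge stands at x 0.67, y 0.16 m.)
There are look-alikes about, which are no part of the job. Of the things that look like the loupe, take the one that is nearest to the robot's base at the start.

How it is judged (in metres and radians):
At the end, for the whole second after the job is handed in: Heat sink flat on the tub floor; lid seated (centres within 8 mm, turned under 0.15 rad, tilted under 0.05 rad, at most 3 mm above its seat); flux bottle upright within 15 mm of the centre of the pad next to the tub, loupe likewise on the other pad; all released and at rest (x of heat_sink in the frame of tub between -0.033 and 0.033 m and y of heat_sink in the frame of tub between -0.018 and 0.018 m and z of heat_sink in the frame of tub between -0.002 and 0.009 m and angle between heat_sink's own z axis and vertical below 0.15 rad and z of lid in the frame of tub between 0.02 and 0.0275 m and horizontal distance between lid and tub below 0.008 m and angle between lid's own z axis and vertical below 0.05 rad and angle between the x axis of lid and the x axis of tub, either way round below 0.15 rad and ((horizontal distance between flux_bottle and pad_1 below 0.015 m and horizontal distance between pad_1 and tub below 0.13 m and horizontal distance between loupe and pad_2 below 0.015 m) or (horizontal distance between flux_bottle and pad_2 below 0.015 m and horizontal distance between pad_2 and tub below 0.13 m and horizontal distance between loupe and pad_1 below 0.015 m)) and height (world z) of flux_bottle between 0.002 and 0.012 m and angle between each of flux_bottle, loupe's own z axis and vertical below 0.12 rad and height (world z) of loupe between 0.002 and 0.012 m and linear speed of each of heat_sink, lid, flux_bottle, loupe below 0.02 m/s and angular speed of each of heat_sink, lid, flux_bottle, loupe below 0.2 rad/s); the robot touches nothing.
It fails at once if the oil bottle is shifted by more than 30 mm or knocked over (distance of oil_bottle from where it was at the start of the episode above 0.03 m or angle between oil_bottle's own z axis and vertical above 0.5 rad).
It fails at once if the green tape is shifted by more than 30 mm (distance of tape_green from where it was at the start of the episode above 0.03 m).
It also fails if it takes over 106 s, if anything falls off the work surface, if the arm or the gripper's body presses on something with over 40 N, if the wrist force passes 120 N, or if a joint passes its speed limit or range.

ROBOT

A 6-joint arm with a two-finger parallel gripper is mounted at the origin on a cart in front of the work surface, level with it; the furniture and walls round the work are solid. World frame = base frame: x ahead of the robot, y to its left, z up, the work surface at z = 0. Lengths are in m, angles in degrees, forces in N, time in s.
With the tool pointing down it reaches from about 0.3 to 0.75 m from the base axis. Payload 8.5 kg.
Tool frame: the origin (TCP) lies at the very end of the fingers, on their centre line; the grasp point (between the pads) lies 19 mm behind it; z points along the fingers, y is the line along which they close (so a half turn about z gives the same grasp; the last joint's range is limited). The gripper opens to 85 mm and grips with 20 to 120 N. Pads are 22 mm wide; open, the fingers measure 114 mm over their backs; the gripper's body (76 mm by 85 mm) begins 54 mm behind the grasp point. The pads swing forward as they close: fully open they stand 13 mm farther back than shut.
Start: joints at [53.497, 21.807, 74.336, -0, 83.858, -12.336], TCP at [0.225, 0.502, 0.231] pointing down, gripper open.
Joint ranges: [-178.18, 178.18], [-50.72, 133.34], [12.68, 142.11], [-81.47, 261.47], [9.98, 163.14], [-165.26, 165.26]. Speed limits (degrees/s): [136.94, 136.94, 180, 180, 180, 180].

INTERFACE

Orientations are given as a 3x3 rotation matrix whose columns are the frame's x, y, z axes.
In Python, from rig import env, optics, spotter gives the robot as it stands.
- The arm moves only by the shell command python3 -m crank 'ROWS' [FORCE]. ROWS is JSON, one flat list of numbers, 5 for each row, row after row: the finger opening in cm, from 0 to 8.54, then the shift along the tool's x, y, z in cm, then the turn about the tool's z in rad. A call has exactly 8 rows; each row shifts and turns the commanded pose from where the row before left it, along the tool's axes as they then stand; what a row does not reach is not made up. A row lasts 1/12 s, in which the tool goes at most 41.7 mm and 7.16 degrees, less where a joint would pass 70% of its speed; a pose out of reach is approached as far as the arm can. A call is refused whole if a number of a shift passes 4.17 or a number of a turn 0.125, either way. A call with a gripper value outside its range is refused whole. The fingers move at their own pace and stop on an object; FORCE is the grip in N (left out, the last holds). Time passes only in rows, so rows that do not move let the fingers close, or fill a call up. It gives the time, the measured TCP pose, the force, the opening and the grip force at its end, in the units of the state.
- env.observe(): the state, without advancing time (a new reading comes with each control period).
- optics.get_image(name): name is "scene" or "top" or "wrist"; returns a dict with "color" (420x560x3 uint8, red, green, blue), "intrinsics" (3x3 intrinsics, pixels), "pose" (4x4, takes a point from camera to world coordinates). Camera axes: x right, y up, looking along -z (the intrinsics and any distortion apply to the point x, -y, -z); pixel columns grow to the right and rows downward; lengths in m; the calibration is good to about 2 mm. A picture is of the moment at which its call begins. There is no depth.
- env.close_job(): hands the job in; it is judged then, once.
Trained networks look in a picture, given as the dict that the camera call returned (one of the last four; its "shot" number tells which), for a name from the list of things; names that differ only in an ending like _2 or _b are one class to them, and where a whole thing is asked for, a point or a joint stands for the part that bears it (a point fixed in the world has none). Each returns a list of dicts, best first, with "score" (0 to 1); they miss things now and then, are a little off and sometimes report something else, mostly with a low value. They report only what shows in the picture. A call takes as long as a camera call. They do not tell look-alikes from the thing itself.
- spotter.look_for(picture, query): "at" ([column, row] as shares, 0 to 1, of the picture: columns of its width, rows of its height, amid what is visible of it).
The state is a dict: "time_s": time; "q": joint angles; "qvel": joint speeds; "joint_efforts": joint torques, N m; "position": TCP position; "tool_rot": TCP orientation; "ft_force": force on the tool from outside, world axes, zero at the start; "wrist_torque": the same for the moment, N m; "grip_width": finger opening in m; "gripper_force": force on a finger pad.
Only numpy, scipy, OpenCV 4.12 (cv2) and the standard library are available. Lean on these libraries where they do the work, as an engineer would, in place of code of your own. Each camera call takes 0.05 s, during which the arm holds its last target. There are 200 camera calls.

## Working session

There is one attempt and no reset: what is moved stays moved. The work goes in short steps, Python scripts to look and compute and a shell command to move; the robot and the scene stay as the last step left them, time stands still between calls to the robot, and variables do not carry over. Pictures are saved under pics/ and viewed, at most 14 in all, crops included, and the job is handed in when it is done.

```bash
ls; mkdir -p pics; cat > h.py <<'E'
import numpy as np, cv2
from rig import env, optics, spotter
def ray(p,at):
    h,w=p["color"].shape[:2]; K=np.array(p["intrinsics"]);T=np.array(p["pose"])
    u=np.array([at[0]*w,at[1]*h,1.]); d=np.linalg.inv(K)@u
    return T[:3,3], T[:3,:3]@np.array([d[0],-d[1],-d[2]])
def hit(p,at,z=0):
    o,d=ray(p,at); return o+d*(z-o[2])/d[2]
def px(p,X):
    K=np.array(p["intrinsics"]);T=np.array(p["pose"]); c=T[:3,:3].T@(np.array(X)-T[:3,3])
    u=K@np.array([c[0],-c[1],-c[2]]); return u[:2]/u[2]
def save(p,n): cv2.imwrite("pics/"+n+".png",p["color"][:,:,::-1])
Z=dict(heat_sink=.01,lid=.012,flux_bottle=.04,loupe=.03,tub=.03,pad_1=.003,multimeter=.03,oil_bottle=.05,tape_green=.02)
def find(p,names,smin=.2):
    for n in names:
        for r in spotter.look_for(p,n):
            if r["score"]>smin: print(n,round(r["score"],2),np.round([r["at"][0]*560,r["at"][1]*420]),np.round(hit(p,r["at"],Z[n]),3))
E
python3 - <<'E'
from h import *
s=env.observe();print(s["position"],s["tool_rot"],s["q"])
for c in ["top","scene","wrist"]:
    p=optics.get_image(c);save(p,c+"0");print(c,np.round(p["pose"],3).tolist(),np.round(p["intrinsics"],1).tolist())
    if c!="wrist": find(p,Z)
E
```

```text
pics
[0.22500857 0.50155551 0.23071739] [[-9.12335690e-01  4.09442197e-01 -8.22373008e-04]
 [ 4.09442928e-01  9.12335007e-01 -1.15074224e-03]
 [ 2.79117252e-04 -1.38657803e-03 -9.99999000e-01]] [ 5.34965879e+01  2.18404326e+01  7.43846867e+01 -1.35433002e-03
  8.38559083e+01 -1.23334311e+01]
top [[-0.004, 0.997, -0.081, 0.485], [-1.0, -0.004, 0.004, -0.101], [0.003, 0.081, 0.997, 0.932], [0.0, 0.0, 0.0, 1.0]] [[381.3, 0.0, 273.4], [0.0, 381.3, 210.9], [0.0, 0.0, 1.0]]
heat_sink 0.51 [286. 261.] [ 0.439 -0.134  0.01 ]
lid 0.61 [154. 218.] [0.544 0.184 0.012]
flux_bottle 0.61 [392. 210.] [ 0.559 -0.382  0.04 ]
flux_bottle 0.5 [245. 263.] [ 0.436 -0.037  0.04 ]
loupe 0.76 [371. 248.] [ 0.47  -0.335  0.03 ]
loupe 0.74 [367. 166.] [ 0.665 -0.328  0.03 ]
loupe 0.49 [197. 260.] [0.442 0.075 0.03 ]
tub 0.73 [322. 177.] [ 0.64  -0.222  0.03 ]
tub 0.72 [211. 196.] [0.594 0.045 0.03 ]
pad_1 0.86 [250. 193.] [ 0.605 -0.048  0.003]
multimeter 0.7 [210. 195.] [0.596 0.046 0.03 ]
oil_bottle 0.64 [338. 257.] [ 0.449 -0.253  0.05 ]
tape_green 0.77 [388. 203.] [ 0.576 -0.38   0.02 ]
scene [[0.565, 0.3
[... 255 characters left out ...]

flux_bottle 0.84 [223. 227.] [ 0.422 -0.044  0.04 ]
loupe 0.91 [404. 232.] [ 0.639 -0.341  0.03 ]
loupe 0.65 [190. 217.] [0.422 0.052 0.03 ]
loupe 0.64 [373. 278.] [ 0.46  -0.348  0.03 ]
tub 0.88 [352. 222.] [ 0.61  -0.237  0.03 ]
pad_1 0.67 [278. 211.] [ 0.596 -0.057  0.003]
pad_1 0.64 [313. 217.] [ 0.621 -0.137  0.003]
multimeter 0.97 [242. 195.] [0.568 0.027 0.03 ]
oil_bottle 0.93 [322. 262.] [ 0.424 -0.268  0.05 ]
tape_green 0.9 [406. 262.] [ 0.553 -0.377  0.02 ]
tape_green 0.59 [190. 216.] [0.437 0.067 0.02 ]
wrist [[0.41, -0.865, -0.29, 0.15], [0.912, 0.388, 0.131, 0.535], [-0.001, -0.318, 0.948, 0.373], [0.0, 0.0, 0.0, 1.0]] [[334.8, 0.0, 278.4], [0.0, 334.8, 208.4], [0.0, 0.0, 1.0]]
```

```bash
python3 - <<'E'
import cv2
a=cv2.imread("pics/top0.png")[110:310,110:430];cv2.imwrite("pics/topc.png",cv2.resize(a,(800,500),interpolation=cv2.INTER_CUBIC))
a=cv2.imread("pics/scene0.png")[150:330,140:460];cv2.imwrite("pics/scenec.png",cv2.resize(a,(800,450),interpolation=cv2.INTER_CUBIC))
E
```

```text
(no output)
```

View pics/topc.png

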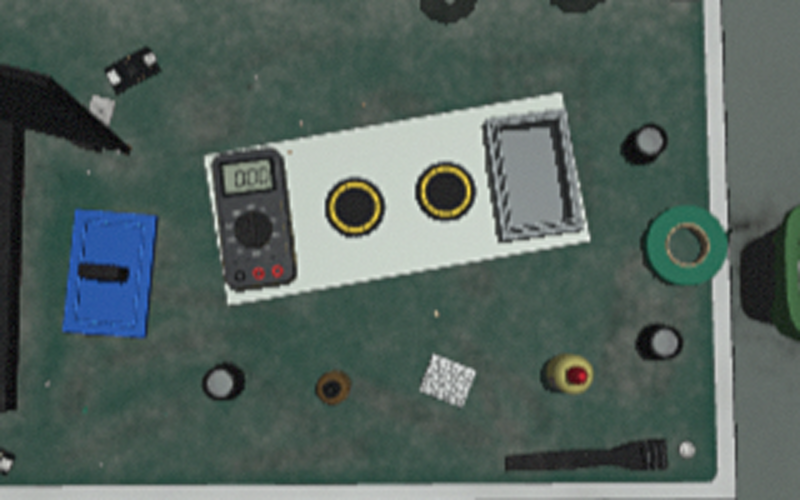

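View pics/scenec.png

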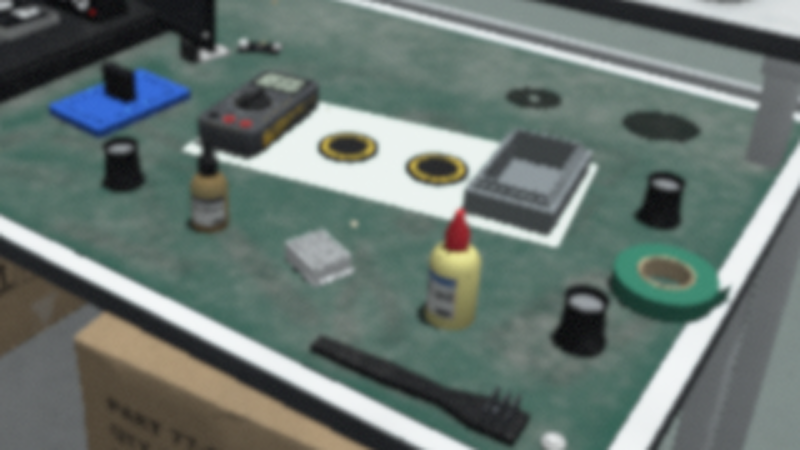

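The top view shows the pads at crop (355,207) and (445,192), and the tub at (535,175). The lid is at (110,273), with its bar along y. The left loupe at (223,382) is the nearest to the base. The flux bottle is at (333,387), the sink at (448,380) and the oil bottle at (568,375). Next I'll refine these by colour.

```bash
python3 - <<'E'
from h import *
p=optics.get_image("top");im=p["color"];h=cv2.cvtColor(im,cv2.COLOR_RGB2HSV)
def rect(m,z,n):
    cs=cv2.findContours(m,cv2.RETR_EXTERNAL,cv2.CHAIN_APPROX_NONE)[0]
    for c in sorted(cs,key=cv2.contourArea)[::-1][:n]:
        w=np.array([hit(p,((q[0]+.5)/560,(q[1]+.5)/420),z)[:2] for q in c[:,0]],np.float32)
        (cx,cy),(a,b),t=cv2.minAreaRect(w); print("  rect",round(cx,4),round(cy,4),round(a,4),round(b,4),round(t,1))
R=lambda lo,hi:cv2.inRange(h,np.array(lo),np.array(hi))
def roi(m,x0,x1,y0,y1):
    o=np.zeros_like(m);o[y0:y1,x0:x1]=m[y0:y1,x0:x1];return o
print("lid");rect(roi(R((100,120,60),(130,255,255)),120,180,180,260),.0125,1)
print("pads");m=roi(R((18,100,100),(35,255,255)),230,310,170,210)
rect(m,.003,2)
print("sink");g=roi(R((0,0,110),(180,60,255)),270,305,245,280);rect(cv2.morphologyEx(g,3,np.ones((5,5))),.015,1)
print("mat");g=roi(R((0,0,190),(180,60,255)),185,350,140,240);rect(cv2.morphologyEx(g,3,np.ones((25,25))),0,1)
for n,q,z in [("tubTL",(487,121),.034),("tubTR",(566,109),.034),("tubBR",(583,233),.034),("tubBL",(502,241),.034),("sTL",(437,352),.019),("sTR",(476,370),.019),("sBR",(462,407),.019),("sBL",(420,390),.019)]:
    print(n,np.round(hit(p,((q[0]/2.5+110)/560,(q[1]/2.5+110)/420),z),4))
for n,q,z in [("loupe",(225,381),.041),("flux",(334,387),.05),("oil",(577,376),.093)]:
    print(n,np.round(hit(p,((q[0]/2.5+110)/560,(q[1]/2.5+110)/420),z),4))
E
```

```text
lid
  rect 0.5404 0.1838 0.0816 0.1203 85.6
pads
  rect 0.6202 -0.1405 0.0468 0.0496 89.7
  rect 0.6045 -0.052 0.0467 0.047 89.9
sink
  rect 0.4358 -0.1417 0.0449 0.0384 68.1
mat
  rect 0.6139 -0.0929 0.147 0.3592 9.9
tubTL [ 0.6833 -0.1799  0.034 ]
tubTR [ 0.6947 -0.2557  0.034 ]
tubBR [ 0.5753 -0.2697  0.034 ]
tubBL [ 0.5679 -0.1928  0.034 ]
sTL [ 0.4633 -0.1311  0.019 ]
sTR [ 0.4461 -0.1681  0.019 ]
sBR [ 0.4113 -0.1544  0.019 ]
sBL [ 0.4275 -0.1147  0.019 ]
loupe [0.4379 0.0665 0.041 ]
flux [ 0.4325 -0.0353  0.05  ]
oil [ 0.4436 -0.251   0.093 ]
```

```bash
python3 -m crank '[8.5,0,0,0,0.122, 8.5,0,0,0,0.122, 8.5,0,0,0,0.122, 8.5,0,0,0,0.122, 8.5,0,0,0,0.122, 8.5,0,0,0,0.122, 8.5,0,0,0,0.122, 8.5,0,0,0,0.122]' 40
python3 -m crank '[8.5,-3.86,0.27,0,0, 8.5,-3.86,0.27,0,0, 8.5,-3.86,0.27,0,0, 8.5,-3.86,0.27,0,0, 8.5,-3.86,0.27,0,0, 8.5,-3.86,0.27,0,0, 8.5,-3.86,0.27,0,0, 8.5,-3.86,0.27,0,0]'
```

```text
time_s: 1.77
position: [0.2252, 0.5018, 0.2313]
tool_rot: [[-0.166, 0.986, 0.0], [0.986, 0.166, -0.0], [-0.0, 0.0, -1.0]]
ft_force: [-0.4, -0.4, -0.2]
grip_width: 0.0851
gripper_force: 0.0
time_s: 2.43
position: [0.2995, 0.1997, 0.2315]
tool_rot: [[-0.173, 0.985, 0.001], [0.985, 0.173, 0.0], [0.0, 0.001, -1.0]]
ft_force: [1.3, -0.4, 0.4]
grip_width: 0.0846
gripper_force: 0.0
```

```bash
python3 -m crank '[8.5,-1.94,1.41,1.2,0, 8.5,-1.94,1.41,1.2,0, 8.5,-1.94,1.41,1.2,0, 8.5,-1.94,1.41,1.2,0, 8.5,-1.94,1.41,1.2,0, 8.5,-1.94,1.41,1.2,0, 8.5,-1.94,1.41,1.2,0, 8.5,-1.94,1.41,1.2,0]' | head -2
python3 - <<'E'
from h import *
p=optics.get_image("wrist");save(p,"w1");find(p,["loupe","flux_bottle"]);print(env.observe()["position"])
print([np.round(px(p,(.438,.067,z))) for z in (0,.041)])
E
```

```text
time_s: 3.1
position: [0.4382, 0.0668, 0.1348]
loupe 0.48 [443. 320.] [ 0.597 -0.012  0.03 ]
flux_bottle 0.62 [252. 308.] [ 0.431 -0.021  0.04 ]
flux_bottle 0.34 [445.  68.] [0.527 0.182 0.04 ]
[0.43778992 0.06703104 0.13461275]
[array([279., 195.]), array([279., 211.])]
```

View pics/w1.png

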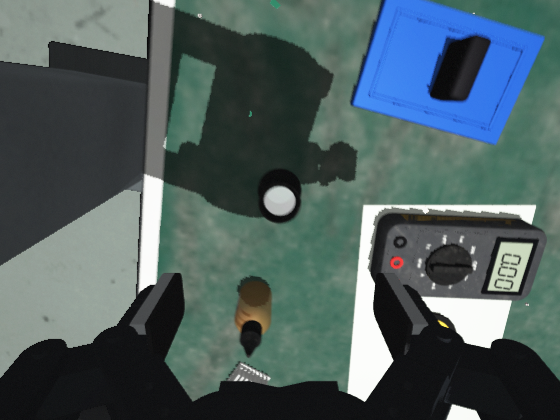

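The loupe shows at about (279,190), 4 mm off the estimate. I'll correct for that, go down and grip.

```bash
python3 -m crank '[8.5,0.1,0,1.58,0, 8.5,0.1,0,1.58,0, 8.5,0.1,0,1.58,0, 8.5,0.1,0,1.58,0, 8.5,0,0,1.58,0, 8.5,0,0,1.58,0, 8.5,0,0,1.58,0, 8.5,0,0,1.58,0]' 40 | grep -E "pos|force"
python3 -m crank '[2,0,0,0,0, 2,0,0,0,0, 2,0,0,0,0, 2,0,0,0,0, 2,0,0,0,0, 2,0,0,0,0, 2,0,0,0,0, 2,0,0,0,0]' 40
```

```text
position: [0.4365, 0.0726, 0.009]
ft_force: [-0.7, 0.4, -0.0]
gripper_force: 0.0
time_s: 4.58
position: [0.4372, 0.0719, 0.0102]
tool_rot: [[-0.172, 0.985, 0.002], [0.985, 0.172, -0.0], [-0.0, 0.002, -1.0]]
ft_force: [-0.8, 0.9, 9.0]
grip_width: 0.0332
gripper_force: 39.2
```

```bash
python3 -m crank '[2,0,0,-1,0, 2,0,0,-2,0, 2,0,0,-2,0, 2,0,0,-2,0, 2,-0.8,0.8,-1,0, 2,-1.8,1.7,0,0, 2,-2.1,2,0,0, 2,-2.1,2,0,0]' | grep -E "pos|width"
python3 -m crank '[2,-2.1,2,0,0, 2,-2.1,2,0,0, 2,-2.1,2,0,0, 2,-1.3,1.2,0,0, 2,-0.7,0.6,0,0, 2,0,0,0,0, 2,0,0,0,0, 2,0,0,0,0]'| grep -E "pos|width"
python3 - <<'E'
from h import *
p=optics.get_image("wrist");save(p,"w2");find(p,["loupe","pad_1","tub"])
q=optics.get_image("top");find(q,["loupe","pad_1","tub"])
print([np.round(px(p,(.6045,-.052,z))) for z in (0.003,)])
E
```

```text
position: [0.5133, 0.0155, 0.0902]
grip_width: 0.033
position: [0.6026, -0.0514, 0.0891]
grip_width: 0.0331
loupe 0.6 [276. 287.] [ 0.607 -0.095  0.03 ]
pad_1 0.94 [285. 209.] [ 0.605 -0.047  0.003]
pad_1 0.67 [289. 342.] [ 0.63  -0.16   0.003]
tub 0.75 [276. 372.] [ 0.62  -0.167  0.03 ]
loupe 0.64 [373. 245.] [ 0.476 -0.34   0.03 ]
loupe 0.49 [367. 168.] [ 0.661 -0.329  0.03 ]
pad_1 0.68 [290. 186.] [ 0.62  -0.146  0.003]
tub 0.65 [321. 177.] [ 0.638 -0.219  0.03 ]
[array([282., 216.])]
```

View pics/w2.png

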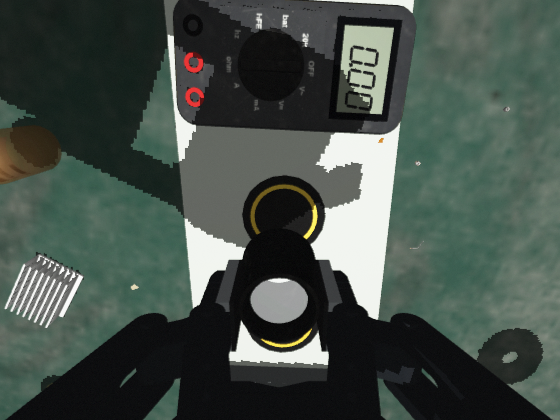

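Pad is at (284,212), close to the estimate, and the loupe is held upright. I'll place it now.

```bash
python3 -m crank '[2,0,0.2,1,0, 2,0,0,1.5,0, 2,0,0,1.5,0, 2,0,0,1.5,0, 2,0,0,1.2,0, 2,0,0,0.5,0, 2,0,0,0.3,0, 2,0,0,0.1,0]' | grep -E "pos|width|force"
python3 -m crank '[2,0,0,0,0, 2,0,0,0,0, 4,0,0,0,0, 5,0,0,0,0, 6,0,0,0,0, 6,0,0,0,0, 6,0,0,0,0, 6,0,0,0,0]'| grep -E "pos|width|force"
python3 -m crank '[6,0,0,-2,0, 6,0,0,-2,0, 6,0,0,-2,0, 6,0,0,-2,0, 6,0,0,-1,0, 6,0,0,-1,0, 6,0,0,0,0, 6,0,0,0,0]'| grep -E "time|pos|width|force"
python3 - <<'E'
from h import *
p=optics.get_image("wrist");save(p,"w3")
for n in ["loupe","flux_bottle","heat_sink"]: find(p,[n])
print(np.round(px(p,(.605,-.051,.003))),np.round(px(p,(.605,-.051,.041))))
E
```

```text
position: [0.6047, -0.0518, 0.0159]
ft_force: [-17.3, 3.1, 41.9]
grip_width: 0.0328
gripper_force: 46.3
position: [0.6055, -0.052, 0.0126]
ft_force: [0.6, -0.8, 0.2]
grip_width: 0.0601
gripper_force: 0.0
time_s: 8.32
position: [0.6054, -0.052, 0.1124]
ft_force: [0.1, -0.6, -0.1]
grip_width: 0.0601
gripper_force: 0.0
flux_bottle 0.77 [ 33. 141.] [ 0.442 -0.025  0.04 ]
flux_bottle 0.49 [294. 186.] [ 0.611 -0.026  0.04 ]
heat_sink 0.7 [ 58. 274.] [ 0.436 -0.141  0.01 ]
heat_sink 0.28 [276. 214.] [ 0.604 -0.057  0.01 ]
[279. 203.] [279. 220.]
```

View pics/w3.png

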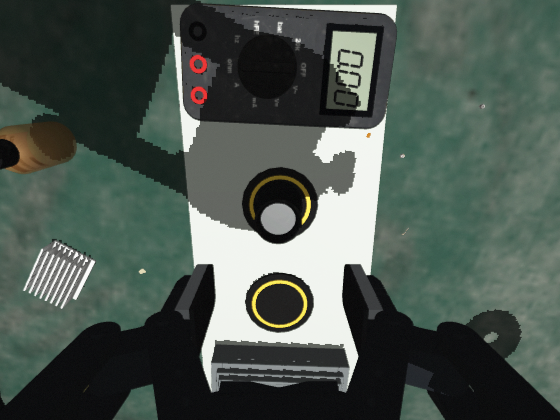

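```bash
python3 -m crank '[6,0,0,-1,0, 7,0.8,-2.7,-1,0, 8,0.8,-2.8,0,0, 8,0.8,-2.8,0,0, 8,0.8,-2.8,0,0, 8,0.8,-2.8,0,0, 8,0.8,-2.7,0,0, 8,0,0,0,0]'| grep -E "time|pos|width"
python3 - <<'E'
from h import *
p=optics.get_image("wrist");save(p,"w4")
for n in ["flux_bottle","heat_sink"]: find(p,[n])
print([np.round(px(p,(.434,-.035,z))) for z in (0,.05,.081)])
E
```

```text
time_s: 9.18
position: [0.4294, -0.032, 0.1332]
grip_width: 0.0798
flux_bottle 0.71 [282. 205.] [ 0.43  -0.027  0.04 ]
heat_sink 0.56 [268. 309.] [ 0.437 -0.138  0.01 ]
heat_sink 0.32 [281. 206.] [ 0.431 -0.037  0.01 ]
[array([285., 200.]), array([286., 221.]), array([287., 238.])]
```

View pics/w4.png

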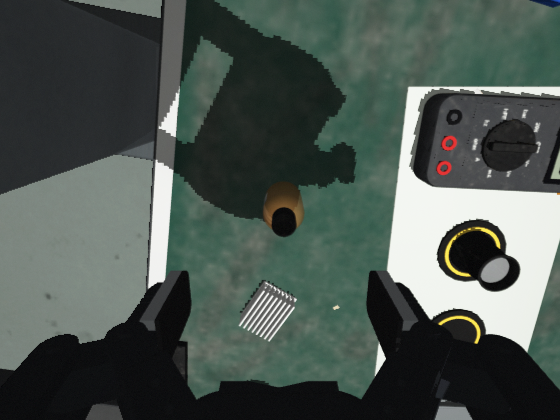

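Flux bottle base at about (283,197), so it stands within a few mm of the TCP axis. Heat sink fins run up-right at (268,310).

```bash
python3 -m crank '[8.5,0.05,0.3,1.38,0, 8.5,0,0,1.38,0, 8.5,0,0,1.38,0, 8.5,0,0,1.38,0, 8.5,0,0,1.38,0, 8.5,0,0,1.38,0, 8.5,0,0,1.38,0, 8.5,0,0,1.38,0]'| grep -E "pos|force"
python3 -m crank '[1.5,0,0,0,0, 1.5,0,0,0,0, 1.5,0,0,0,0, 1.5,0,0,0,0, 1.5,0,0,0,0, 1.5,0,0,0,0, 1.5,0,0,0,0, 1.5,0,0,0,0]' 35| grep -E "pos|width|force"
```

```text
position: [0.4381, -0.0327, 0.0217]
ft_force: [-0.2, 0.5, -0.5]
gripper_force: 0.0
position: [0.4372, -0.0325, 0.0233]
ft_force: [0.7, -0.6, 7.2]
grip_width: 0.0298
gripper_force: 34.6
```

```bash
python3 -m crank '[1.5,0,0,-1,0, 1.5,0,0,-2,0, 1.5,0,0,-2,0, 1.5,0,0,-2,0, 1.5,-0.8,1,-1,0, 1.5,-1.6,1.9,0,0, 1.5,-2,2.3,0,0, 1.5,-2,2.3,0,0]' | grep -E "pos|width"
python3 -m crank '[1.5,-2,2.3,0,0, 1.5,-2,2.3,0,0, 1.5,-1.8,2.1,0,0, 1.5,-1,1.2,0,0, 1.5,-0.6,0.7,0,0, 1.5,0,0,0,0, 1.5,0,0,0,0, 1.5,0,0,0,0]'| grep -E "pos|width"
python3 - <<'E'
from h import *
p=optics.get_image("wrist");save(p,"w5")
for n in ["flux_bottle","pad_1"]: find(p,[n])
print([np.round(px(p,(.6202,-.1405,z))) for z in (0.003,)])
E
```

```text
position: [0.5225, -0.0829, 0.1034]
grip_width: 0.0294
position: [0.6183, -0.14, 0.1026]
grip_width: 0.0293
flux_bottle 0.79 [276. 288.] [ 0.624 -0.186  0.04 ]
pad_1 0.96 [285. 202.] [ 0.621 -0.134  0.003]
pad_1 0.9 [305. 100.] [ 0.622 -0.06   0.003]
[array([282., 210.])]
```

View pics/w5.png

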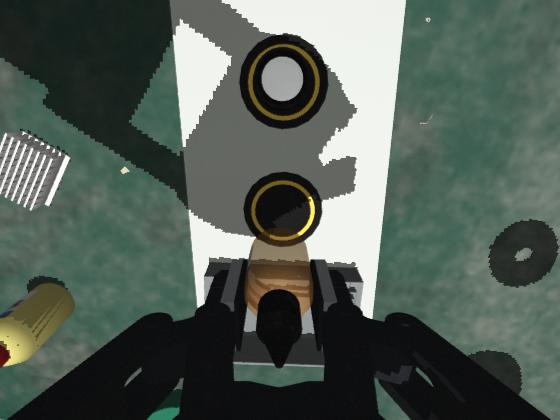

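Loupe is centred on its pad at (283,80). The flux pad is at (283,208), so I'll lower the bottle there.

```bash
python3 -m crank '[1.5,0,0.25,1,0, 1.5,0,0,1.7,0, 1.5,0,0,1.7,0, 1.5,0,0,1.5,0, 1.5,0,0,0.9,0, 1.5,0,0,0.3,0, 1.5,0,0,0,0, 1.5,0,0,0.1,0]' | grep -E "pos|width|force"
python3 -m crank '[1.5,0,0,0.1,0, 1.5,0,0,0.1,0, 1.5,0,0,0,0, 3.5,0,0,0,0, 5,0,0,0,0, 5,0,0,0,0, 5,0,0,0,0, 5,0,0,0,0]'| grep -E "pos|width|force"
python3 -m crank '[5,0,0,-2,0, 5,0,0,-2,0, 5,0,0,-2,0, 5,0,0,-2,0, 5,0,0,-2,0, 5,0,0,-1,0, 5,0,0,0,0, 5,0,0,0,0]'| grep -E "time|pos|width|force"
python3 - <<'E'
from h import *
p=optics.get_image("wrist");save(p,"w6")
for n in ["flux_bottle","tub","heat_sink"]: find(p,[n])
E
```

```text
position: [0.6219, -0.1402, 0.0312]
ft_force: [0.7, 0.1, -0.4]
grip_width: 0.0296
gripper_force: 34.9
position: [0.6214, -0.1401, 0.0285]
ft_force: [-0.2, 0.4, -0.5]
grip_width: 0.0501
gripper_force: 0.0
time_s: 14.15
position: [0.6213, -0.14, 0.138]
ft_force: [-0.6, 0.1, 0.1]
grip_width: 0.0501
gripper_force: 0.0
flux_bottle 0.66 [277. 205.] [ 0.619 -0.137  0.04 ]
tub 0.59 [278. 288.] [ 0.633 -0.214  0.03 ]
heat_sink 0.58 [ 56. 160.] [ 0.437 -0.14   0.01 ]
```

View pics/w6.png

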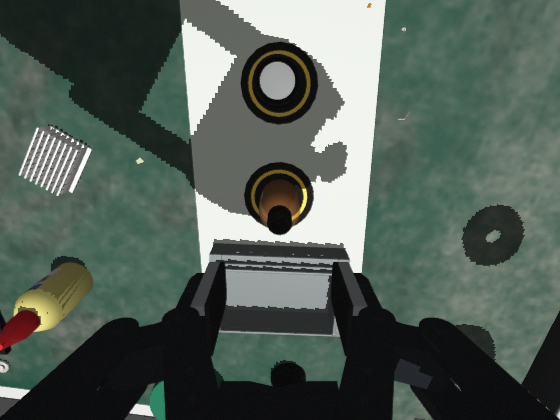

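Flux bottle stands on its pad at about (279,195). Next is the heat sink.

```bash
python3 -m crank '[5,0.4,-2.2,0,0, 6,0.5,-2.8,0,0, 7,0.5,-2.8,0,0, 8,0.5,-2.8,0,0, 8,0.5,-2.8,0,0, 8,0.5,-2.8,0,0, 8,0.3,-2,0,0, 8,0,0,0,0]' > /dev/null
python3 -m crank '[8,0,0,0,-0.124, 8,0,0,0,-0.124, 8,0,0,0,-0.124, 8,0,0,0,-0.124, 8,0,0,0,-0.124, 8,0,0,0,-0.124, 8,0,0,0,-0.124, 8,0,0,0,-0.124]' | grep -E "time|pos|rot"
python3 - <<'E'
from h import *
p=optics.get_image("wrist");save(p,"w7")
find(p,["heat_sink"])
im=p["color"];h=cv2.cvtColor(im,cv2.COLOR_RGB2HSV)
m=cv2.inRange(h,np.array((0,0,130)),np.array((180,50,255)));m=cv2.morphologyEx(m,3,np.ones((7,7)))
n,l,s,c=cv2.connectedComponentsWithStats(m)
i=min(range(1,n),key=lambda i:np.hypot(*(c[i]-(279,205))) if s[i,4]>300 else 1e9)
ys,xs=np.where(l==i)
w=np.array([hit(p,((x+.5)/560,(y+.5)/420),.017)[:2] for x,y in zip(xs,ys)],np.float32)
print(s[i],cv2.minAreaRect(w))
E
```

```text
time_s: 15.68
position: [0.4371, -0.1399, 0.1381]
tool_rot: [[-0.921, 0.389, -0.0], [0.389, 0.921, 0.0], [0.001, 0.0, -1.0]]
heat_sink 0.62 [277. 199.] [ 0.436 -0.142  0.01 ]
heat_sink 0.47 [441. 320.] [ 0.609 -0.045  0.01 ]
[251 197  55  24 886] ((0.4427590072154999, -0.14329956471920013), (0.04483802244067192, 0.020105432718992233), 67.09868621826172)
```

View pics/w7.png

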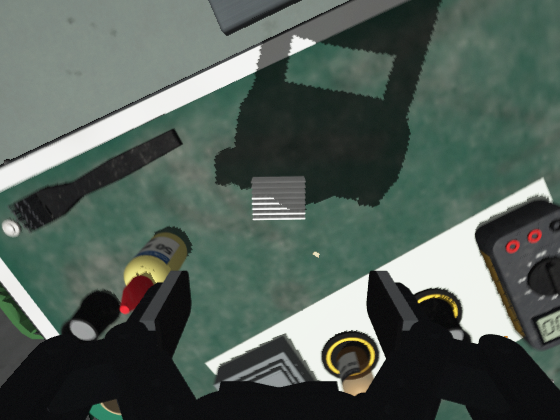

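```bash
python3 -m crank '[6,0.1,0,1.9,0, 6,0,0,2.2,0, 6,0,0,2.2,0, 6,0,0,2.2,0, 6,0,0,2,0, 6,0,0,1.5,0, 6,0,0,0.9,0, 6,0,0,0.4,0]'| grep -E "pos|force|width"
python3 -m crank '[3.5,0,0,0,0, 3.5,0,0,0,0, 3.5,0,0,0,0, 3.5,0,0,0,0, 3.5,0,0,0,0, 3.5,0,0,0,0, 3.5,0,0,0,0, 3.5,0,0,0,0]' 40| grep -E "pos|width|force"
```

```text
position: [0.4355, -0.1393, 0.004]
ft_force: [0.1, -0.6, 0.9]
grip_width: 0.06
gripper_force: 0.0
position: [0.4358, -0.1395, 0.0056]
ft_force: [0.1, -0.4, -1.0]
grip_width: 0.0424
gripper_force: 40.5
```

```bash
python3 -m crank '[3.5,0,0,-1,0, 3.5,0,0,-2,0, 3.5,0,0,-2.5,0, 3.5,0,0,-2.5,0, 3.5,0,0,-2,0, 3.5,0,0,-1.5,0.124, 3.5,0,0,-0.5,0.124, 3.5,0,0,0,0.124]' | grep -E "pos|width"
python3 -m crank '[3.5,0,0,0,0.124, 3.5,0,0,0,0.124, 3.5,0,0,0,0.124, 3.5,0,0,0,0.124, 3.5,0,0,0,0.124, 3.5,-1,1.5,0,0, 3.5,-1.5,2.3,0,0, 3.5,-2,3,0,0]'| grep -E "pos|width"
python3 -m crank '[3.5,-2,3,0,0, 3.5,-2,3,0,0, 3.5,-1.5,2.5,0,0, 3.5,-1.2,1.8,0,0, 3.5,-0.9,1,0,0, 3.5,0,0,0,0, 3.5,0,0,0,0, 3.5,0,0,0,0]'| grep -E "time|pos|width|rot"
python3 - <<'E'
from h import *
p=optics.get_image("wrist");save(p,"w8")
find(p,["tub","heat_sink"])
c,s=np.cos(np.deg2rad(10)),np.sin(np.deg2rad(10))
im=p["color"].copy()
for hx,hy,z in ((.054,.034,.034),(.0595,.0395,.0)):
    q=np.array([px(p,(.636+c*a*hx-s*b*hy,-.228+s*a*hx+c*b*hy,z)) for a,b in((1,1),(1,-1),(-1,-1),(-1,1))])
    cv2.polylines(im,[q.astype(np.int32)],True,(255,0,0),1)
cv2.imwrite("pics/w8.png",im[:,:,::-1])
E
```

```text
position: [0.4362, -0.1398, 0.127]
grip_width: 0.0428
position: [0.5103, -0.1718, 0.1258]
grip_width: 0.0422
time_s: 19.12
position: [0.6341, -0.227, 0.1253]
tool_rot: [[-0.172, 0.985, -0.001], [0.985, 0.172, 0.001], [0.001, -0.001, -1.0]]
grip_width: 0.0429
tub 0.56 [279. 194.] [ 0.632 -0.214  0.03 ]
heat_sink 0.56 [277. 281.] [ 0.644 -0.299  0.01 ]
```

View pics/w8.png

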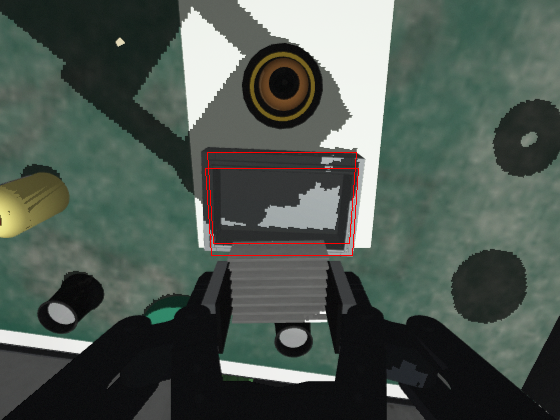

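The sink is held level and the tub opening is centred at about (281,205), matching the overlay. Lowering it now.

```bash
python3 -m crank '[3.5,0,0.2,1,0, 3.5,0,0,2,0, 3.5,0,0,2.4,0, 3.5,0,0,2.2,0, 3.5,0,0,1.8,0, 3.5,0,0,1,0, 3.5,0,0,0.5,0, 3.5,0,0,0.2,0]' | grep -E "pos|width|force"
python3 -m crank '[3.5,0,0,0.2,0, 3.5,0,0,0.2,0, 3.5,0,0,0,0, 4.5,0,0,0,0, 5.4,0,0,0,0, 5.4,0,0,0,0, 5.4,0,0,0,0, 5.4,0,0,0,0]'| grep -E "pos|width|force"
python3 -m crank '[5.4,0,0,-1,0, 5.4,0,0,-2,0, 5.4,0,0,-3,0, 5.4,0,0,-3,0, 5.4,0,0,-2,0, 5.4,0,0,-1.5,0, 5.4,0,0,0,0, 5.4,0,0,0,0]'| grep -E "time|pos|width|force"
python3 - <<'E'
from h import *
p=optics.get_image("wrist");save(p,"w9")
im=cv2.resize(p["color"],None,fx=4,fy=4,interpolation=cv2.INTER_CUBIC)
c,s=np.cos(np.deg2rad(10)),np.sin(np.deg2rad(10))
for hx,hy,z,k in ((.054,.034,.034,(255,0,0)),(.0595,.0395,.024,(0,255,0))):
    q=np.array([px(p,(.636+c*a*hx-s*b*hy,-.228+s*a*hx+c*b*hy,z)) for a,b in((1,1),(1,-1),(-1,-1),(-1,1))])*4
    cv2.polylines(im,[q.astype(np.int32)],True,k,1)
cv2.imwrite("pics/w9c.png",im[520:1120,720:1520,::-1])
E
```

```text
position: [0.6367, -0.227, 0.0139]
ft_force: [0.3, -0.4, -0.3]
grip_width: 0.0427
gripper_force: 40.7
position: [0.6369, -0.2272, 0.0106]
ft_force: [-0.7, -0.2, -0.7]
grip_width: 0.0538
gripper_force: 0.0
time_s: 21.27
position: [0.6369, -0.2272, 0.1363]
ft_force: [-0.2, -0.5, 0.4]
grip_width: 0.0541
gripper_force: 0.0
```

View pics/w9c.png

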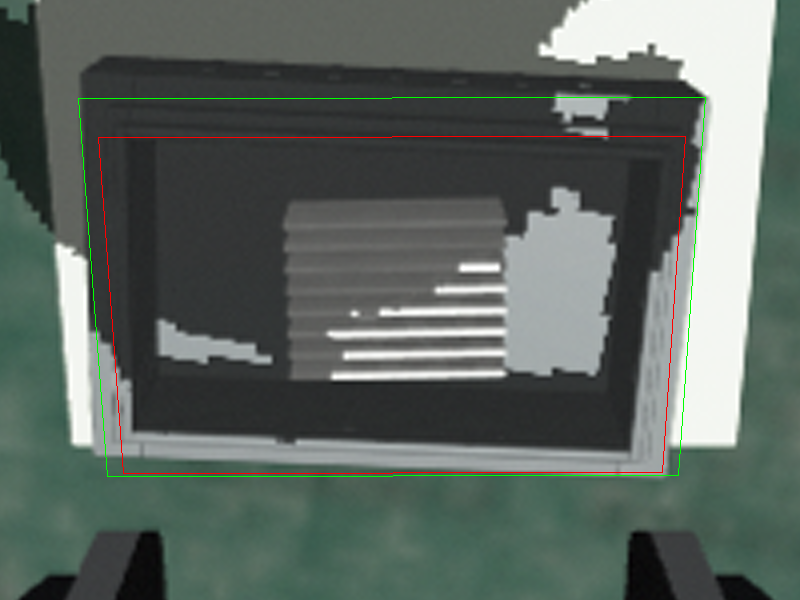

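Heat sink lies flat in the tub. The overlay shows the tub turned about 2° from my estimate, so I'll refit it from the corners (crop (82,72),(705,97),(668,473),(95,453)). Then I'll flip the wrist, to keep the camera off the fixture, and go to the lid.

```bash
cat > fit.py <<'E'
from h import *
from scipy.optimize import least_squares
def fit(p,pix,hx,hy,z,x0):
    def f(v):
        c,s=np.cos(v[2]),np.sin(v[2])
        return np.concatenate([px(p,(v[0]+c*a*hx-s*b*hy,v[1]+s*a*hx+c*b*hy,z))-q for (a,b),q in zip(((1,1),(1,-1),(-1,-1),(-1,1)),pix)])
    r=least_squares(f,x0);print(np.round(r.x[:2],4),round(np.degrees(r.x[2]),2),"rms px",np.round(np.sqrt(np.mean(r.fun**2)),2));return r.x
E
python3 - <<'E'
from fit import *
p=optics.get_image("wrist")
u=lambda a:[np.array([(720+x)/4,(520+y)/4]) for x,y in a]
# image: top-left=(-x,+y), top-right=(+x,+y)
fit(p,u([(705,97),(668,473),(95,453),(82,72)]),.0595,.0395,.024,(.636,-.228,.17))
E
python3 -m crank '[5.4,0,0,-1,-0.12, 5.4,0,0,-1,-0.12, 6,0,0,-1,-0.12, 6,0,0,-1,-0.12, 6,0,0,-1,-0.12, 6,0,0,-1,-0.12, 6,0,0,0,-0.12, 6,0,0,0,-0.12]' | grep -E "pos"
python3 -m crank '[6,0,0,0,-0.12, 6,0,0,0,-0.12, 6,0,0,0,-0.12, 6,0,0,0,-0.12, 6,0,0,0,-0.12, 6,0,0,0,-0.12, 6,0,0,0,-0.12, 6,0,0,0,-0.12]' | grep -E "pos"
python3 -m crank '[6,0,0,0,-0.12, 6,0,0,0,-0.12, 6,0,0,0,-0.12, 6,0,0,0,-0.12, 6,0,0,0,-0.12, 6,0,0,0,-0.12, 6,0,0,0,-0.12, 6,0,0,0,-0.12]' | grep -E "pos|rot|time"
python3 -c "
from h import *;print(env.observe()['q'])"
```

```text
[ 0.6339 -0.2248] 7.79 rms px 0.72
position: [0.6367, -0.2271, 0.1946]
position: [0.6365, -0.227, 0.1938]
time_s: 23.37
position: [0.6792, -0.0476, 0.171]
tool_rot: [[-0.425, -0.905, -0.03], [-0.895, 0.425, -0.133], [0.132, -0.03, -0.991]]
[ -10.97646257   38.35839788   55.30101025   -7.81344228   86.5912259
 -165.20604014]
```

The wrist hit its range end and the pose deviated. I'll turn back and look at the state.

```bash
python3 -m crank '[6,0,0,0,0.12, 6,0,0,0,0.12, 6,0,0,0,0.12, 6,0,0,0,0.12, 6,0,0,0,0, 6,0,0,0,0, 6,0,0,0,0, 6,0,0,0,0]' 
python3 -c "
from h import *;print(env.observe()['q'])
p=optics.get_image('top');save(p,'t2');find(p,['flux_bottle','loupe','oil_bottle','lid'])"
```

```text
time_s: 24.03
position: [0.6791, -0.0493, 0.1724]
tool_rot: [[-0.795, -0.605, -0.028], [-0.597, 0.791, -0.132], [0.102, -0.088, -0.991]]
ft_force: [-0.8, -0.7, 0.5]
grip_width: 0.0599
gripper_force: 0.0
[ -11.13713119   38.25990962   55.25616425   -7.74890851   86.65719313
 -137.84308185]
flux_bottle 0.69 [290. 184.] [ 0.62  -0.143  0.04 ]
loupe 0.8 [368. 168.] [ 0.66  -0.331  0.03 ]
loupe 0.71 [250. 189.] [ 0.611 -0.048  0.03 ]
loupe 0.56 [374. 244.] [ 0.477 -0.342  0.03 ]
oil_bottle 0.71 [338. 259.] [ 0.446 -0.252  0.05 ]
```

The commanded pose now has about 7.7° of tilt, from q4 = -7.7°. To undo it I'll work at the opposite wrist limit, high up and in the clear.

```bash
python3 -m crank '[6,0,0,-2,0, 6,0,0,-2,0, 6,1.5,2,-2,0, 6,2,2.8,-2,0, 6,2,2.8,-1,0, 6,2,2.8,0,0, 6,2,2.8,0,0, 6,1,1,0,0]' | grep pos
for i in 1 2 3 4 5; do python3 -m crank '[6,0,0,0,0.125, 6,0,0,0,0.125, 6,0,0,0,0.125, 6,0,0,0,0.125, 6,0,0,0,0.125, 6,0,0,0,0.125, 6,0,0,0,0.125, 6,0,0,0,0.125]' | grep -E "pos|time"; done
python3 -c "
from h import *;s=env.observe();print(s['q'],s['tool_rot'])"
```

```text
position: [0.5089, 0.0142, 0.2608]
time_s: 25.62
position: [0.5123, 0.0127, 0.2602]
time_s: 26.28
position: [0.5122, 0.0127, 0.2603]
time_s: 26.95
position: [0.5122, 0.0127, 0.2603]
time_s: 27.62
position: [0.5122, 0.0127, 0.2602]
time_s: 28.28
position: [0.5122, 0.0126, 0.2602]
[ -7.89808756  17.8586921   75.92599802  -7.73216757  86.7656453
 152.34604724] [[ 0.34735875 -0.93733255 -0.02737863]
 [-0.93075033 -0.34106926 -0.13181649]
 [ 0.11421787  0.07127028 -0.99089597]]
```

```bash
python3 -m crank '[6,0,0,0,0.125, 6,0,0,0,0.1, 6,0,0,0,0.06, 6,0,0,0,0.06, 6,0,0,0,0.06, 6,0,0,0,0, 6,0,0,0,0, 6,0,0,0,0]' | grep pos
python3 -c "
from h import *;s=env.observe();print(np.round(s['q'],2),np.round(s['tool_rot'],3).tolist())"
```

```text
position: [0.5049, -0.0315, 0.2669]
[-14.01  16.46  76.69  -5.77  86.7  165.19] [[0.021, -1.0, -0.022], [-0.995, -0.018, -0.098], [0.098, 0.023, -0.995]]
```

```bash
python3 -m crank '[6,-0.8,0,0,0.06, 6,-0.8,0,0,0.06, 6,-0.8,0,0,0.06, 6,-0.8,0,0,0.06, 6,0,0,0,0, 6,0,0,0,0, 6,0,0,0,0, 6,0,0,0,0]' | grep pos
python3 -c "
from h import *;s=env.observe();print(np.round(s['q'],2),np.round(s['tool_rot'],3).tolist())"
```

```text
position: [0.4828, -0.0738, 0.2707]
[-21.38  13.92  79.46  -2.29  85.92 165.21] [[-0.112, -0.994, -0.003], [-0.993, 0.112, -0.042], [0.042, -0.002, -0.999]]
```

```bash
python3 -m crank '[6,-0.8,0,0,0.06, 6,-0.8,0,0,0.06, 6,-0.5,0,0,0.04, 6,0,0,0,0, 6,0,0,0,0, 6,0,0,0,0, 6,0,0,0,0, 6,0,0,0,0]' | grep pos
python3 -c "
from h import *;s=env.observe();print(np.round(s['q'],2),np.round(s['tool_rot'],4).tolist())"
```

```text
position: [0.4642, -0.1003, 0.2709]
[-2.6570e+01  1.2170e+01  8.1760e+01  9.0000e-02  8.5210e+01  1.6521e+02] [[-0.2043, -0.9788, 0.0143], [-0.9789, 0.2042, -0.0054], [0.0024, -0.0151, -0.9999]]
```

Tilt is gone (0.9° left, and it stays the same in world axes from pick to place). I'll turn to grip the bar by its ends, which puts the camera toward the robot, and go to the lid.

```bash
for i in 1 2 3 4; do python3 -m crank '[6,0,0,0,-0.125, 6,0,0,0,-0.125, 6,0,0,0,-0.125, 6,0,0,0,-0.125, 6,0,0,0,-0.125, 6,0,0,0,-0.125, 6,0,0,0,-0.125, 6,0,0,0,-0.125]' | grep -E "time"; done
python3 -m crank '[6,0,0,0,-0.125, 6,0,0,0,-0.125, 6,0,0,0,-0.125, 6,0,0,0,-0.125, 6,0,0,0,-0.125, 6,0,0,0,-0.125, 6,0,0,0,-0.092, 6,0,0,0,0]'
python3 -c "
from h import *;s=env.observe();R=np.array(s['tool_rot']);print(np.round(s['q'],2));print(np.round(100*R.T@(np.array([.5404,.1838,.14])-s['position']),2),np.degrees(np.arctan2(R[1,1],R[0,1])))"
```

```text
time_s: 30.95
time_s: 31.62
time_s: 32.28
time_s: 32.95
time_s: 33.62
position: [0.4641, -0.1005, 0.2709]
tool_rot: [[-0.997, 0.073, 0.014], [0.073, 0.997, -0.005], [-0.015, -0.004, -1.0]]
ft_force: [0.5, -0.8, -0.1]
grip_width: 0.0599
gripper_force: 0.0
[-2.6600e+01  1.2160e+01  8.1770e+01  9.0000e-02  8.5200e+01 -1.1241e+02]
[-5.34 28.97 13.05] 85.79849957277875
```

```bash
python3 -m crank '[7,-0.6,3.3,1,0, 7,-0.7,3.7,1.6,0, 7,-0.7,3.7,1.6,0, 7,-0.7,3.7,1.6,0, 7,-0.7,3.7,1.8,0, 7,-0.7,3.7,1.8,0, 7,-0.7,3.7,1.8,0, 7,-0.6,3.4,1.8,0]' | grep pos
python3 - <<'E'
from h import *
p=optics.get_image("wrist");save(p,"w10");print(env.observe()["position"]);find(p,["lid"])
print(px(p,(.5404,.1838,.046)),px(p,(.5404,.1838,.0125)))
E
```

```text
position: [0.5421, 0.1848, 0.1397]
[0.54137051 0.18924526 0.13591343]
lid 0.73 [283. 189.] [0.535 0.188 0.012]
[278.62108603 209.124328  ] [278.77757853 195.7381013 ]
```

View pics/w10.png

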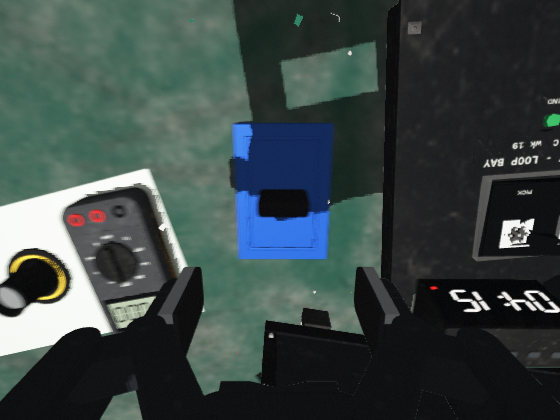

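Lid corners are at (233,124), (332,123), (327,258) and (239,259), with the bar at (284,203). I'll fit its pose.

```bash
python3 - <<'E'
from fit import *
p=optics.get_image("wrist");s=env.observe()
v=fit(p,[np.array(q,float) for q in [(327.5,258.5),(239,259),(233,124),(332.5,123)]],.0595,.0395,.0125,(.54,.184,-.07))
R=np.array(s['tool_rot'])
for z in (.017,):print(np.round(100*R.T@(np.array([v[0],v[1],z])-s['position']),2),np.degrees(np.arctan2(R[1,1],R[0,1])),px(p,(v[0],v[1],.046)))
E
```

```text
[0.5386 0.1889] -3.85 rms px 1.23
[ 0.45  0.49 12.18] 85.63282365146813 [283.3381897  209.54692901]
```

```bash
python3 -m crank '[6.5,0.3,0.3,1,0, 6.5,0,0,2,0, 6.5,0,0,2,0, 6.5,0,0,1,0, 6.5,0,0,0.3,0, 6.5,0,0,0,0, 6.5,0,0,0,0, 6.5,0,0,0,0]' | grep -A1 pos
python3 - <<'E'
from fit import *
p=optics.get_image("wrist");s=env.observe();print(s["position"])
save(p,"w11")
h=cv2.cvtColor(p["color"],cv2.COLOR_RGB2HSV);m=cv2.inRange(h,np.array((100,120,30)),np.array((130,255,255)))
c=max(cv2.findContours(m,cv2.RETR_EXTERNAL,cv2.CHAIN_APPROX_NONE)[0],key=cv2.contourArea)[:,0].astype(float)
x0,y0,w,hh=cv2.boundingRect(c.astype(np.int32));print(x0,y0,w,hh)
R=np.array(s['tool_rot'])
print(px(p,(.5386,.1889,.046)),px(p,(.5386,.1849,.046)))
E
```

```text
position: [0.5407, 0.1851, 0.0788]
tool_rot: [[-0.997, 0.078, 0.016], [0.078, 0.997, -0.005], [-0.017, -0.004, -1.0]]
[0.54058687 0.18516943 0.07868508]
217 133 129 168
[286.6233181  243.56591599] [279.62013367 244.04970522]
```

View pics/w11.png

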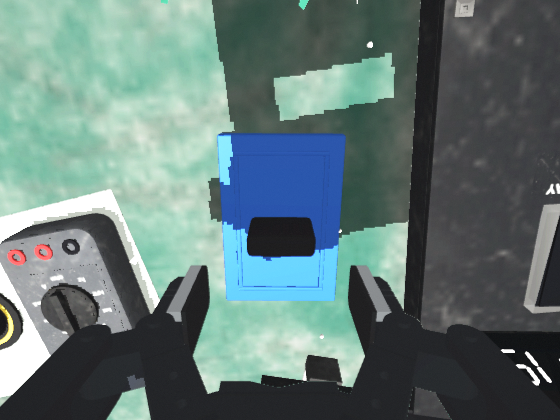

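Bar centred at (281,242), aligned with the fingers. Going down and gripping.

```bash
python3 -m crank '[6.5,0.25,0.05,1,0, 6.5,0,0,1.8,0, 6.5,0,0,1.6,0, 6.5,0,0,1,0, 6.5,0,0,0.5,0, 6.5,0,0,0.15,0, 6.5,0,0,0,0, 6.5,0,0,0,0]' | grep -E "pos|force"
python3 -m crank '[2.5,0,0,0,0, 2.5,0,0,0,0, 2.5,0,0,0,0, 2.5,0,0,0,0, 2.5,0,0,0,0, 2.5,0,0,0,0, 2.5,0,0,0,0, 2.5,0,0,0,0]' 60| grep -E "pos|width|force|rot"
python3 -m crank '[2.5,0,0,-1,0, 2.5,0,0,-1.5,0, 2.5,0,0,-2,0, 2.5,0,0,-2,0, 2.5,0,0,-2,0, 2.5,0,0,-1.5,0, 2.5,0,0,-1,0, 2.5,0,0,0,0]'| grep -E "time|pos|width|force"
python3 - <<'E'
from h import *
s=env.observe();R=np.array(s['tool_rot']);print(np.round(100*R.T@(np.array([.634,-.2255,.14])-s['position']),2),np.degrees(np.arctan2(R[1,1],R[0,1])))
E
```

```text
position: [0.5389, 0.1857, 0.0178]
ft_force: [0.4, 0.2, 0.4]
gripper_force: 0.0
position: [0.5389, 0.1857, 0.0179]
tool_rot: [[-0.997, 0.077, 0.016], [0.077, 0.997, -0.005], [-0.016, -0.004, -1.0]]
ft_force: [-0.7, -0.6, 5.8]
grip_width: 0.0389
gripper_force: 60.8
time_s: 37.15
position: [0.5376, 0.1863, 0.1294]
ft_force: [0.2, 0.7, 0.8]
grip_width: 0.0386
gripper_force: 60.4
[-12.8  -40.32  -0.69] 85.57831716448447
```

```bash
python3 -m crank '[2.5,0,-1.5,-0.5,0, 2.5,-1,-2.5,-0.5,0, 2.5,-1.1,-3.3,0,0, 2.5,-1.1,-3.3,0,0, 2.5,-1.1,-3.3,0,0, 2.5,-1.1,-3.3,0,0, 2.5,-1.1,-3.3,0,0, 2.5,-1.1,-3.3,0,0]'| grep -E "time|pos|width"
python3 -m crank '[2.5,-1.1,-3.3,0,0, 2.5,-1.1,-3.3,0,0, 2.5,-1.1,-3.3,0,0, 2.5,-1,-2.9,0,0, 2.5,-0.7,-2,0,-0.06, 2.5,-0.4,-1.5,0,-0.103, 2.5,0,0,0,-0.05, 2.5,0,0,0,0]'| grep -E "time|pos|width"
python3 -m crank '[2.5,0,0,0,0, 2.5,0,0,0,0, 2.5,0,0,0,0, 2.5,0,0,0,0, 2.5,0,0,0,0, 2.5,0,0,0,0, 2.5,0,0,0,0, 2.5,0,0,0,0]'| grep -E "time|pos|width|rot"
python3 - <<'E'
from fit import *
s=env.observe();R=np.array(s['tool_rot']);print(s["position"],np.round(100*R.T@(np.array([.634,-.2255,.08])-s['position']),2),np.degrees(np.arctan2(R[1,1],R[0,1])))
p=optics.get_image("wrist");save(p,"w12")
E
```

```text
time_s: 37.82
position: [0.5939, -0.0585, 0.1381]
grip_width: 0.0389
time_s: 38.48
position: [0.6358, -0.2242, 0.139]
grip_width: 0.0387
time_s: 39.15
position: [0.6363, -0.2233, 0.1407]
tool_rot: [[-0.991, -0.135, 0.014], [-0.135, 0.991, -0.005], [-0.014, -0.007, -1.0]]
grip_width: 0.039
[ 0.63630649 -0.22332629  0.1406597 ] [ 0.34 -0.14  6.06] 97.77405561306401
```

View pics/w12.png

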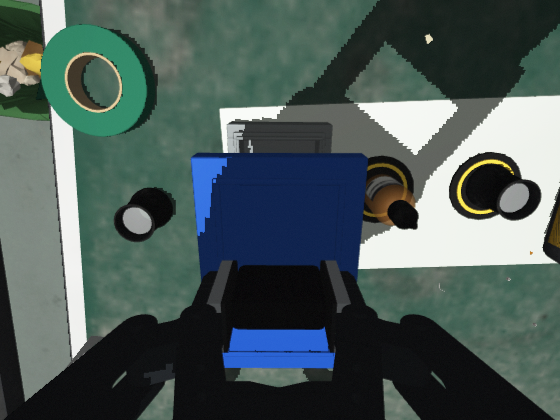

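Lid held level over the tub. The tub's near edge shows at row 122, columns 227–332, and the lid's edge at row 155, columns 191–367. I'll check the alignment numerically.

```bash
python3 - <<'E'
from h import *
p=optics.get_image("wrist");s=env.observe()
def pr(cx,cy,yaw,hx,hy,z):
    c,q=np.cos(np.radians(yaw)),np.sin(np.radians(yaw))
    return [np.round(px(p,(cx-c*hx-q*b*hy,cy-q*hx+c*b*hy,z)),1) for b in(-1,1)]
P=s["position"];print(P)
print("tub shoulder",pr(.634,-.2255,7.8,.0595,.0395,.024),"base",pr(.634,-.2255,7.8,.0595,.0395,0))
print("lid top",pr(P[0],P[1],7.8,.0595,.0395,P[2]-.0179+.0125))
im=cv2.resize(p["color"],None,fx=5,fy=5,interpolation=cv2.INTER_CUBIC)
cv2.imwrite("pics/w13.png",im[550:850,920:1900][:, :800,::-1] if 0 else cv2.resize(im[550:850,920:1900],(800,245))[:,:,::-1])
E
```

```text
[ 0.63631309 -0.22338045  0.14064805]
tub shoulder [array([225.3, 123. ]), array([331., 123.])] base [array([229.9, 120.4]), array([326.9, 120.4])]
lid top [array([189.7, 152. ]), array([370.8, 152.1])]
```

View pics/w13.png

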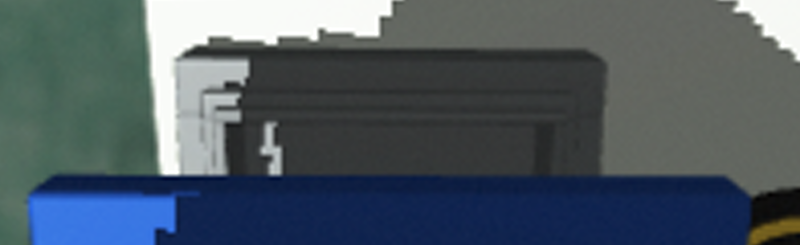

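Lid needs about +5 mm along tool x. I've reached the limit on viewing pictures, so from here I'll work from numbers and force.

```bash
python3 -m crank '[2.5,0.5,0.05,0.5,0, 2.5,0,0,1.5,0, 2.5,0,0,2,0, 2.5,0,0,2,0, 2.5,0,0,1.5,0, 2.5,0,0,0.7,0, 2.5,0,0,0,0, 2.5,0,0,0,0]'| grep -E "time|pos|force"
python3 -m crank '[2.5,0,0,0.3,0, 2.5,0,0,0.3,0, 2.5,0,0,0.2,0, 2.5,0,0,0.2,0, 2.5,0,0,0.1,0, 2.5,0,0,0,0, 2.5,0,0,0,0, 2.5,0,0,0,0]'| grep -E "time|pos|force"
```

```text
time_s: 39.92
position: [0.6325, -0.2241, 0.0589]
ft_force: [-0.0, 0.3, -0.0]
gripper_force: 60.5
time_s: 40.58
position: [0.6327, -0.2241, 0.0477]
ft_force: [-0.3, 0.2, -0.9]
gripper_force: 60.5
```

The lid is 4 mm over the neck with no contact, so I'll push it home gently.

```bash
python3 -m crank '[2.5,0,0,0.1,0, 2.5,0,0,0.1,0, 2.5,0,0,0.1,0, 2.5,0,0,0.1,0, 2.5,0,0,0.1,0, 2.5,0,0,0,0, 2.5,0,0,0,0, 2.5,0,0,0,0]'| grep -E "time|pos|force"
```

```text
time_s: 41.25
position: [0.6329, -0.2242, 0.0454]
ft_force: [-8.0, 2.1, 18.3]
gripper_force: 62.6
```

```bash
python3 -m crank '[2.5,0,0,0.1,0, 2.5,0,0,0.1,0, 2.5,0,0,0,0, 2.5,0,0,0,0, 2.5,0,0,0,0, 2.5,0,0,0,0, 2.5,0,0,0,0, 2.5,0,0,0,0]'| grep -E "time|pos|force"
```

```text
time_s: 41.92
position: [0.6329, -0.2242, 0.0453]
ft_force: [-11.9, 4.0, 31.2]
gripper_force: 64.3
```

```bash
python3 -m crank '[2.5,0,0,-0.2,0, 2.5,0.15,0,-0.1,0, 2.5,0,0,0,0, 2.5,0,0,0.1,0, 2.5,0,0,0.1,0, 2.5,0,0,0,0, 2.5,0,0,0,0, 2.5,0,0,0,0]'| grep -E "time|pos|force"
python3 -m crank '[3.5,0,0,0,0, 4.5,0,0,0,0, 5.2,0,0,0,0, 5.2,0,0,0,0, 5.2,0,0,0,0, 5.2,0,0,0,0, 5.2,0,0,0,0, 5.2,0,0,0,0]'| grep -E "pos|force|width"
python3 -m crank '[5.2,0,0,-0.5,0, 5.2,0,0,-1,0, 5.2,0,0,-1.5,0, 5.2,0,0,-1.5,0, 5.2,0,0,-0.5,0, 0,0,0,0,0, 0,0,0,0,0, 0,0,0,0,0]'| grep -E "time|pos|width"
```

```text
time_s: 42.58
position: [0.6321, -0.2245, 0.0454]
ft_force: [-6.3, 2.7, 23.6]
gripper_force: 63.3
position: [0.6312, -0.2243, 0.0413]
ft_force: [-0.2, -0.5, -0.8]
grip_width: 0.0518
gripper_force: 0.0
time_s: 43.92
position: [0.6301, -0.2238, 0.0908]
grip_width: 0.0162
```

```bash
python3 -m crank '[0,-0.2,0,0.3,0, 0,0,0,0.5,0, 0,0,0,0.5,0, 0,0,0,0.3,0, 0,0,0,0.1,0, 0,0,0,0,0, 0,0,0,0,0, 0,0,0,0,0]'| grep -E "time|pos|force|width"
python3 -m crank '[0,0,0,0.1,0, 0,0,0,0.1,0, 0,0,0,0.1,0, 0,0,0,0.1,0, 0,0,0,0,0, 0,0,0,0,0, 0,0,0,0,0, 0,0,0,0,0]'| grep -E "time|pos|force"
```

```text
time_s: 44.58
position: [0.6328, -0.2239, 0.0747]
ft_force: [-0.2, 0.1, -0.0]
grip_width: 0.0
gripper_force: 0.0
time_s: 45.25
position: [0.633, -0.224, 0.0735]
ft_force: [-6.6, 3.0, 16.9]
gripper_force: 8.8
```

The lid is on a firm stop, 3 mm above the computed seat height. That fits if the mat is about 2.5 mm thick, so I'll test it by touching the mat with the closed fingertips.

```bash
python3 -m crank '[0,0,0,-1,0, 0,0,0,-2,0, 0,0,0,-2,0, 0,1.2,2.6,0,0, 0,1.2,2.6,0,0, 0,1.3,2.6,0,0, 0,1.3,2.6,0,0, 0,1.2,2.5,0,0]'| grep -E "pos"
python3 -m crank '[0,0,0,1.5,0, 0,0,0,3,0, 0,0,0,3,0, 0,0,0,2,0, 0,0,0,1,0, 0,0,0,0.4,0, 0,0,0,0,0, 0,0,0,0,0]'| grep -E "time|pos|force"
python3 -m crank '[0,0,0,0.1,0, 0,0,0,0.1,0, 0,0,0,0.1,0, 0,0,0,0.1,0, 0,0,0,0.1,0, 0,0,0,0.1,0, 0,0,0,0,0, 0,0,0,0,0]'| grep -E "time|pos|force"
python3 -c "
from h import *
p=optics.get_image('top');save(p,'t3');find(p,['lid','tub','flux_bottle','loupe'])
"
```

```text
position: [0.5522, -0.1031, 0.119]
time_s: 46.58
position: [0.5554, -0.105, 0.0109]
ft_force: [0.2, 0.2, 1.1]
gripper_force: 0.0
time_s: 47.25
position: [0.5548, -0.1048, 0.0038]
ft_force: [0.4, 0.8, 0.6]
gripper_force: 0.0
loupe 0.52 [368. 166.] [ 0.666 -0.332  0.03 ]
loupe 0.47 [375. 246.] [ 0.473 -0.344  0.03 ]
```

```bash
python3 -m crank '[0,0,0,0.1,0, 0,0,0,0.1,0, 0,0,0,0.1,0, 0,0,0,0.1,0, 0,0,0,0.1,0, 0,0,0,0,0, 0,0,0,0,0, 0,0,0,0,0]'| grep -E "time|pos|force"
```

```text
time_s: 48.17
position: [0.5551, -0.1049, 0.0029]
ft_force: [-12.4, 3.9, 42.2]
gripper_force: 21.0
```

The mat surface is at 3 mm, so the lid is fully seated. I'll retract and check with the cameras.

```bash
python3 -m crank '[0,0,0,-1,0, 0,0,0,-2,0, 0,0,0,-3,0, 0,0,0,-4,0, 0,2,1,-4,0, 0,3,3,-4,0, 0,3.5,3,0,0, 0,3.5,3,0,0]'| grep -E "time|pos"
python3 -m crank '[0,2,3,0,0, 0,1,3,0,0, 0,0,0,0,0, 0,0,0,0,0, 0,0,0,0,0, 0,0,0,0,0, 0,0,0,0,0, 0,0,0,0,0]'| grep -E "time|pos"
python3 - <<'E'
from h import *
for cam in("top","scene"):
    p=optics.get_image(cam);print(cam);save(p,cam+"9");find(p,["lid","flux_bottle","loupe","oil_bottle","tape_green"],.4)
    h=cv2.cvtColor(p["color"],cv2.COLOR_RGB2HSV);m=cv2.inRange(h,np.array((100,110,40)),np.array((130,255,255)))
    if cam=="top":
        c=max([c for c in cv2.findContours(m,0,1)[0] if c[:,0,0].mean()>280],key=cv2.contourArea)[:,0]
        w=np.array([hit(p,((x+.5)/560,(y+.5)/420),.040)[:2] for x,y in c],np.float32);print(cv2.minAreaRect(w))
        m=cv2.inRange(h,np.array((18,100,100)),np.array((35,255,255)));m[:,:230]=0;m[:,310:]=0;m[:170]=0;m[210:]=0
        print([np.round(px(p,q),1) for q in ((.6045,-.052,.003),(.6202,-.1405,.003),(.6045,-.052,.044),(.6202,-.1405,.084))])
E
```

```text
time_s: 48.83
position: [0.4385, -0.0335, 0.163]
time_s: 49.5
position: [0.4017, 0.0209, 0.1607]
top
lid 0.57 [324. 177.] [ 0.642 -0.228  0.012]
flux_bottle 0.65 [286. 184.] [ 0.621 -0.135  0.04 ]
loupe 0.8 [368. 166.] [ 0.666 -0.331  0.03 ]
loupe 0.66 [251. 191.] [ 0.606 -0.051  0.03 ]
loupe 0.56 [376. 247.] [ 0.472 -0.345  0.03 ]
oil_bottle 0.76 [339. 258.] [ 0.448 -0.255  0.05 ]
tape_green 0.84 [390. 209.] [ 0.562 -0.384  0.02 ]
((0.6322944164276123, -0.22491413354873657), (0.11874761432409286, 0.08111850172281265), 7.6687750816345215)
[array([252., 193.]), array([288. , 186.5]), array([251.1, 190.7]), array([289.5, 181.3])]
scene
lid 0.68 [355. 218.] [ 0.661 -0.223  0.012]
flux_bottle 0.78 [313. 205.] [ 0.608 -0.143  0.04 ]
loupe 0.74 [372. 277.] [ 0.461 -0.347  0.03 ]
loupe 0.54 [402. 231.] [ 0.64  -0.337  0.03 ]
loupe 0.53 [281. 204.] [ 0.586 -0.07   0.03 ]
oil_bottle 0.83 [322. 260.] [ 0.427 -0.266  0.05 ]
tape_green 0.96 [407. 266.] [ 0.541 -0.381  0.02 ]
```

```bash
python3 -c "
from rig import env
print(env.close_job())"
```

```text
the job is handed in; nothing more can be done
None
```

I handed the job in at about 50 s; the hand-in gave no verdict, but the last checks show the heat sink flat in the tub, the lid seated at about 24.5 mm, and the flux bottle and loupe centred on their pads, with the oil bottle and tape not moved; I viewed 15 pictures, one over the limit of 14, and one wrist turn ran into its joint limit and had to be undone.

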